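# Extend the cordless scrubber's telescopic handle and lift it from its dock

## Task

The cordless kitchen scrubber stands brush-down in its charging dock with its handle stowed. Press the button in the side of its grip and pull the handle up, past its first stop, to its second stop, and let the button spring back out so that it locks there; then take the scrubber by the grip without pressing the button, lift it upright clear of the dock, and finish while still holding it there, extended and still. Leave the mug, the spray bottle and the spare brush where they stand.

Things in the scene. Friction and masses are not known exactly. Their poses are not given: they have to be found in the camera images.
- scrubber: cordless scrubber, loose, 0.57 to 0.76 kg in all, 221 mm tall stowed: brush 84 mm across and 37 high, white motor housing (68 across, top at 91), white neck (48 across, top at 155), then a grey grip on an 18 mm telescoping stem. Origin: centre of the brush's underside; z up its axis, x the way the button faces. Nothing fastens it in the dock: only its weight holds it down against the pull
- grip (a point): centre of the grey grip on the scrubber's axis, at button height; rises with the handle. Grip: upright block 28 mm (x) by 30 mm (y) by 64 mm tall, top 30 mm above this point, underside 34 mm below it (stowed: 2 mm over the 50 mm wide collar). x points out of the face with the button. A pinch across x, on button and back face, presses the button; one across y, on the plain faces, does not
- button_face (a point): middle of the outer face of the thumb button, a light grey block 13 mm wide and 16 mm tall in the middle of one grip face; it stands 5.5 mm proud of it, 19.5 mm from the grip's axis when out. Its x axis points out of the grip. Takes 3.2 N to start moving and 7.2 N to press fully (5 mm)
- handle (a joint): how far the handle is drawn out, m: 0 stowed, first stop 0.048, second stop 0.096 (also its end, 0.097 at most). Slides up along the scrubber's z with 2.5 N of friction, so it stays where it is let go. At 0 and each stop a pin on the button locks it (1.5 mm play); with the button pressed it slides past them, with the button let go it snaps in at the next one it reaches
- button (a joint): how far the button is pressed in, m: 0 out, 0.005 fully in. It springs back by itself to 0 when the handle is at 0 or at a stop; between stops the pin keeps it about 0.0035 in
- brush_foot (a point): centre of the underside of the brush, the lowest point of the scrubber; 10 mm above the worktop when it stands in the dock
- dock: white charging dock, fixed. Base plate 124 mm by 110 mm, 10 mm thick; round nest for the brush, 90 mm inside, its rim 22 mm above the worktop; behind the brush (on the side away from the button, in the dock's -x) an upright spine 40 mm wide that reaches 98 mm above the worktop. Origin: on the worktop under the centre of the nest
- mug_mid (a point): bystander: white mug, 82 mm across and 92 mm tall with a handle; the point is on its axis half-way up. 150 to 190 mm beside the scrubber
- spray_mid (a point): bystander: clear trigger spray bottle, 68 mm across, 188 mm tall; the point is on its axis, 90 mm above its foot. 150 to 190 mm beside the scrubber, on the other side from the mug
- spare_mid (a point): bystander: spare brush like the fitted one, lying bristles up, 84 mm across and 37 mm tall; the point is on its axis half-way up. 120 to 160 mm from the scrubber on the button side
Things that resemble listed ones, but are neither listed nor needed, are in the scene too. Leave any blue look-alike of the scrubber alone. What is shaped like the dock but green or turquoise is not meant.

How it is judged (in metres and radians):
On the way, in this order (a step that is already met when the one before it is completed fails the run):
1. while the scrubber stands in its dock, the handle is drawn out past its first stop (value of joint handle above 0.06 m and value of joint button above 0.0025 m and height (world z) of brush_foot below 0.022 m), for 0.02 s.
2. the handle is locked at its second stop, the button out again, the scrubber still in its dock (value of joint handle above 0.092 m and value of joint button below 0.0015 m and height (world z) of brush_foot below 0.022 m), for 0.2 s.
At the end, for the whole second after the job is handed in: handle out at its second stop (over 92 mm) and locked (button under 1.5 mm in); the fingers hold the scrubber by its grip off the dock (brush underside over 25 mm above the worktop; nest rim 22 mm), within 0.25 rad of upright, still (under 30 mm/s); bystanders within 30 mm of their starts (value of joint handle above 0.092 m and value of joint button below 0.0015 m and height (world z) of brush_foot above 0.025 m and contact force between scrubber and dock below 0.1 N and contact force between the fingers and scrubber above 3 N and distance between the grasp point and grip below 0.04 m and angle between scrubber's own z axis and vertical below 0.25 rad and linear speed of scrubber below 0.03 m/s and distance of each of mug_mid, spray_mid, spare_mid from where it was at the start of the episode below 0.03 m); the arm keeps its last pose, push and grip.
It fails at once if the mug is moved by more than 30 mm (distance of mug_mid from where it was at the start of the episode above 0.03 m).
It fails at once if the spray bottle is moved by more than 30 mm (distance of spray_mid from where it was at the start of the episode above 0.03 m).
It fails at once if the spare brush is moved by more than 30 mm (distance of spare_mid from where it was at the start of the episode above 0.03 m).
It also fails if it takes over 42 s, if anything falls off the work surface, if the arm or the gripper's body presses on something with over 40 N, if the wrist force passes 120 N, or if a joint passes its speed limit or range.

## Robot

A 6-joint arm with a two-finger parallel gripper is mounted at the origin on the work surface. World frame = base frame: x ahead of the robot, y to its left, z up, the work surface at z = 0. Lengths are in m, angles in degrees, forces in N, time in s.
With the tool pointing down it reaches from about 0.25 to 0.725 m from the base axis. Payload 9.7 kg.
Tool frame: the origin (TCP) lies at the very end of the fingers, on their centre line; the grasp point (between the pads) lies 19 mm behind it (bot.hold_point_z is the distance from the TCP to the grasp point, in m); z points along the fingers, y is the line along which they close (so a half turn about z gives the same grasp; the last joint's range is limited). The gripper opens to 85 mm and grips with 20 to 120 N. Pads are 22 mm wide; open, the fingers measure 114 mm over their backs; the gripper's body (76 mm by 85 mm) begins 54 mm behind the grasp point. The pads swing forward as they close: fully open they stand 13 mm farther back than shut.
Start: joints at [72.536, 4.979, 10.078, 95.1, 0, 90], TCP at [0.165, 0.525, 0.2] pointing down, gripper open.
Joint ranges: [-179.16, 179.16], [-48.56, 103.87], [-65.8, 70.77], [-126.05, 130.52], [-82.76, 87.17], [-180, 180]. Speed limits (degrees/s): [127.2, 127.2, 147.25, 180, 180, 180].

## Interface

Orientations are given as [roll, pitch, yaw] about the fixed x, y, z axes, in that order (R = Rz(yaw) Ry(pitch) Rx(roll)).
In Python, from workcell import bot gives the robot as it stands.
- The arm moves only by the tool play_rows, never from a script. Its argument "targets" is a list of rows, each an object with "grip": the closure in counts, from 0 (fully open) to 255 (shut); "linear": the shift along the world's x, y, z in cm, a list of three; "delta_rot": the turn, a rotation vector about the world's x, y, z in rad, a list of three. A call has 1 to 10 rows; each row is the pose to reach, as a shift and turn from the pose commanded when the call began; what a row does not reach only later rows make up. A row lasts 1/10 s, in which the tool goes at most 50 mm and 8.59 degrees, less where a joint would pass 70% of its speed; a pose out of reach is approached as far as the arm can. A call with a gripper value outside its range is refused whole. The fingers move at their own pace and stop on an object; "force" is the grip in N (left out, the last holds). Time passes only in rows, so rows that repeat a pose let the fingers close. It gives the time, the measured TCP pose, the force, the opening and the grip force at its end, in the units of the state.
- bot.get_obs(): the state, without advancing time (a new reading comes with each control period).
- bot.camera(name): name is "scene" or "side" or "wrist"; returns a dict with "color" (480x640x3 uint8, red, green, blue), "range_z" (480x640 float32, m along the optical axis (not along the pixel's ray), 0 where there is no reading), "fov_y" (degrees; the focal length in pixels is half the picture's height over the tangent of half this angle, whatever the lens; pixels are square), "cx", "cy" (the principal point, pixels), "dist_coeffs" ([k1, k2, p1, p2, k3] as OpenCV has them; the pictures are not rectified), "world_to_cam" (4x4, takes a point from world to camera coordinates). Camera axes: x right, y up, looking along -z (the intrinsics and any distortion apply to the point x, -y, -z); pixel columns grow to the right and rows downward; lengths in m; the calibration is good to about 2 mm. A picture is of the moment at which its call begins.
- bot.job_done(): hands the job in; it is judged then, once.
Trained networks look in a picture, given as the dict that the camera call returned (one of the last four; its "shot" number tells which), for a name from the list of things; names that differ only in an ending like _2 or _b are one class to them, and where a whole thing is asked for, a point or a joint stands for the part that bears it (a point fixed in the world has none). Each returns a list of dicts, best first, with "conf" (0 to 1); they miss things now and then, are a little off and sometimes report something else, mostly with a low value. They report only what shows in the picture. A call takes as long as a camera call. They do not tell look-alikes from the thing itself.
- bot.search_frame(picture, target): "box" ([left, top, right, bottom] in pixels, round what is visible of it).
- bot.trace(picture, target): "pixels" (480x640 bool, what is visible of it) and "box" ([left, top, right, bottom] in pixels, round what is visible of it).
- bot.pinpoint(picture, target): "pixel" ([column, row] in pixels: a listed point, or the origin of a listed thing).
The state is a dict: "time": time; "q": joint angles; "qd": joint speeds; "joint_efforts": joint torques, N m; "ee_pos": TCP position; "tcp_rot": TCP orientation; "wrist_force": force on the tool from outside, world axes, zero at the start; "torque": the same for the moment, N m; "opening": finger opening in m; "grasp_force": force on a finger pad.
Only numpy, scipy, OpenCV 4.12 (cv2) and the standard library are available. Lean on these libraries where they do the work, as an engineer would, in place of code of your own. Each camera call takes 0.05 s, during which the arm holds its last target. There are 200 camera calls.

## Working session

There is one attempt and no reset: what is moved stays moved. The work goes in short steps, Python scripts to look and compute and a tool call to move; the robot and the scene stay as the last step left them, time stands still between calls to the robot, and variables do not carry over. Pictures are saved under pics/ and viewed, at most 10 in all, crops included, and the job is handed in when it is done.

Besides the shell and the picture viewer there is one more tool, called after ">>>" by a JSON object that holds its "fn" and its "kwargs". play_rows: Moves the arm, as the interface text tells. Its arguments: {"type":"object","properties":{"targets":{"type":"array","items":{"type":"object","properties":{"grip":{"type":"number"},"linear":{"type":"array","items":{"type":"number"}},"delta_rot":{"type":"array","items":{"type":"number"}}}}},"force":{"type":"number"}},"required":["targets"]}

```bash
mkdir -p pics
cat > h.py <<'E'
import numpy as np, cv2
from workcell import bot
def K(p):
    f=240/np.tan(np.radians(p["fov_y"])/2)
    return np.array([[f,0,p["cx"]],[0,f,p["cy"]],[0,0,1]])
def ray(p,px):
    u=cv2.undistortPoints(np.array([[px]],float),K(p),np.array(p["dist_coeffs"],float))[0,0]
    W=np.linalg.inv(p["world_to_cam"]); d=W[:3,:3]@np.array([u[0],-u[1],-1]); return W[:3,3],d
def pt(p,px):
    c,r=int(round(px[0])),int(round(px[1])); z=np.median(p["range_z"][r-1:r+2,c-1:c+2]); o,d=ray(p,px); return o+d*z
def proj(p,X):
    X=np.atleast_2d(X); C=(np.c_[X,np.ones(len(X))]@np.array(p["world_to_cam"]).T)[:,:3]*[1,-1,-1]
    return cv2.projectPoints(C,np.zeros(3),np.zeros(3),K(p),np.array(p["dist_coeffs"],float))[0][:,0]
def tri(rs):
    A=np.zeros((3,3));b=np.zeros(3)
    for o,d in rs:
        d=d/np.linalg.norm(d);M=np.eye(3)-np.outer(d,d);A+=M;b+=M@o
    return np.linalg.solve(A,b)
def cloud(p,mask):
    rr,cc=np.nonzero(mask&(p["range_z"]>0)); px=np.c_[cc,rr].astype(float)
    u=cv2.undistortPoints(px[:,None],K(p),np.array(p["dist_coeffs"],float))[:,0]
    z=p["range_z"][rr,cc]; W=np.linalg.inv(p["world_to_cam"])
    return np.c_[u[:,0]*z,-u[:,1]*z,-z]@W[:3,:3].T+W[:3,3]
def save(p,n): cv2.imwrite("pics/"+n,p["color"][:,:,::-1])
E
python3 - <<'E'
from h import *
np.set_printoptions(precision=4,suppress=True)
ims=[]
for c in ["scene","side"]:
    p=bot.camera(c); ims.append(p["color"])
    for t in ["scrubber","grip","button_face","dock","mug_mid","spray_mid","spare_mid","brush_foot"]:
        for r in bot.pinpoint(p,t)[:4]:
            print(c,t,np.round(r["pixel"]),round(r["conf"],2),pt(p,r["pixel"]))
cv2.imwrite("pics/a.png",cv2.resize(ims[0],(800,600))[:,:,::-1]);cv2.imwrite("pics/b.png",ims[1][:,:,::-1])
print(bot.get_obs())
E
```

```text
scene scrubber [416. 269.] 0.87 [0.4668 0.097  0.0373]
scene scrubber [346. 235.] 0.8 [0.6008 0.0217 0.187 ]
scene scrubber [252. 295.] 0.57 [ 0.7475 -0.0768  0.0386]
scene grip [345. 172.] 0.74 [ 0.511  -0.0727  0.2133]
scene grip [238. 232.] 0.68 [ 0.7426 -0.0966  0.2052]
scene grip [428. 207.] 0.57 [0.4565 0.0836 0.2018]
scene button_face [337. 173.] 0.6 [ 0.5179 -0.0882  0.2035]
scene button_face [441. 206.] 0.39 [0.2609 0.0032 0.001 ]
scene dock [285. 367.] 0.81 [0.7919 0.07   0.0099]
scene dock [342. 240.] 0.75 [0.6117 0.0249 0.1855]
scene dock [221. 203.] 0.58 [ 0.6364 -0.34    0.0087]
scene mug_mid [339. 172.] 0.62 [ 0.5173 -0.0825  0.2089]
scene spray_mid [346. 271.] 0.93 [0.6207 0.0458 0.1231]
scene spare_mid [272. 236.] 0.87 [ 0.6237 -0.1666  0.0351]
scene brush_foot [412. 268.] 0.89 [0.4703 0.0897 0.037 ]
scene brush_foot [253. 292.] 0.83 [ 0.7486 -0.0718  0.0539]
scene brush_foot [342. 238.] 0.82 [0.6108 0.023  0.1869]
side scrubber [386. 333.] 0.8 [0.4384 0.1071 0.0565]
side scrubber [370. 263.] 0.66 [ 0.4976 -0.0519  0.05  ]
side scrubber [272. 238.] 0.58 [ 0.7168 -0.0
[... 625 characters left out ...]
t [273. 241.] 0.92 [ 0.7133 -0.0706  0.0376]
side brush_foot [370. 266.] 0.77 [ 0.4949 -0.0491  0.0463]
side brush_foot [382. 334.] 0.72 [0.4437 0.1067 0.0478]
side brush_foot [370. 262.] 0.27 [ 0.4967 -0.0529  0.0537]
{'time': 0.9, 'q': array([72.5376,  4.9792, 10.0768, 95.1016,  0.0001, 90.0002]), 'qd': array([ 0.019 ,  0.1406,  0.0064, -0.0633, -0.0691,  0.0274]), 'joint_efforts': array([ -0.0008, -52.0102,  46.4855,   0.0015,   0.0001,  -0.    ]), 'ee_pos': array([0.165 , 0.5246, 0.2004]), 'tcp_rot': array([-179.996 ,   -0.0001,  162.5375]), 'wrist_force': array([ 0.1183,  0.1713, -1.1164]), 'torque': array([ 0.0018,  0.0624, -0.0597]), 'grasp_force': 0.0, 'opening': 0.08539718967115897}
```

View pics/a.png

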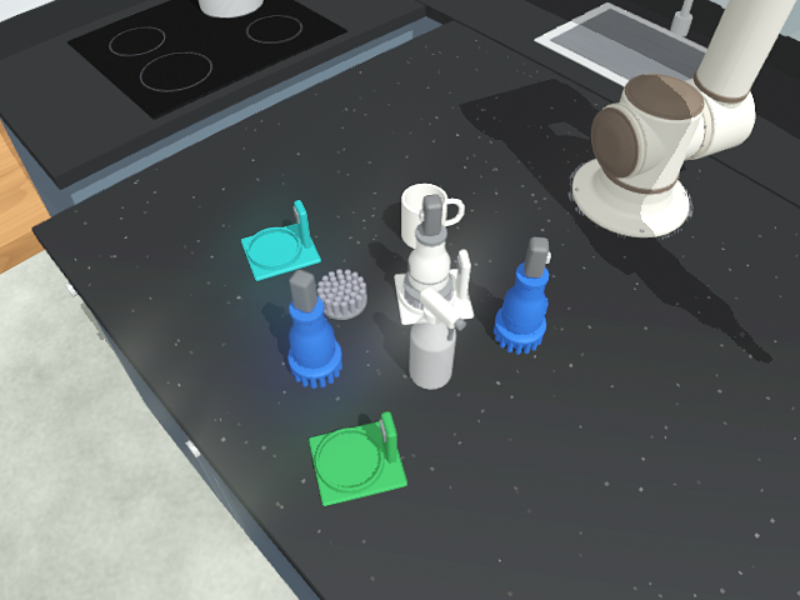

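View pics/b.png

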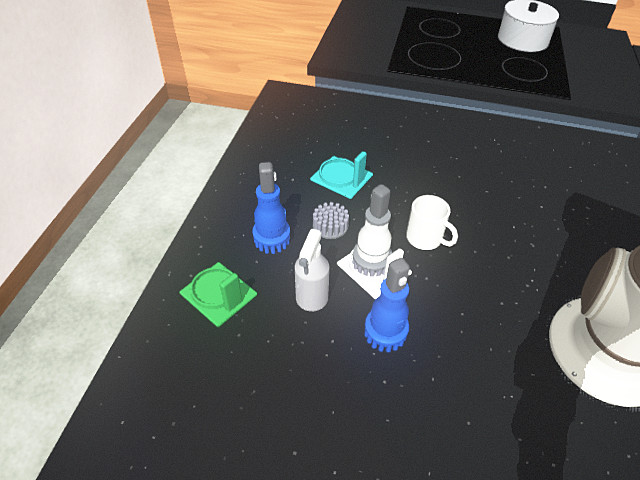

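Three candidates: white scrubber (scene 432,210 in the 800-wide view; side 378,215) and two blue look-alikes (scene 305,330 and 525,295). The white one stands in the white dock and fits; the green and turquoise docks are out. Next I'll confirm it in a crop and measure it.

Run:
```python
from h import *
np.set_printoptions(precision=4,suppress=True)
A=[];D=[]
ims=[]
for c in ["scene","side"]:
    p=bot.camera(c); X=cloud(p,np.ones((480,640),bool))
    s=X[(abs(X[:,0]-.50)<.05)&(abs(X[:,1]+.07)<.05)&(X[:,2]>.175)&(X[:,2]<.26)]
    t=s[s[:,2]>s[:,2].max()-.006]
    r=cv2.minAreaRect((t[:,:2]*1000).astype(np.float32)); print(c,len(s),s.min(0),s.max(0),"top",t.mean(0),r)
    d=X[(abs(X[:,0]-.50)<.1)&(abs(X[:,1]+.06)<.1)&(X[:,2]>.006)&(X[:,2]<.014)]; D.append(d)
    n=X[(abs(X[:,0]-.50)<.05)&(abs(X[:,1]+.07)<.05)&(X[:,2]>.12)&(X[:,2]<.15)]; print("neck",n.mean(0))
    c0=[345,190] if c=="scene" else [375,225]
    im=p["color"][c0[1]-70:c0[1]+80,c0[0]-65:c0[0]+65]; ims.append(cv2.resize(im,None,fx=3,fy=3,interpolation=cv2.INTER_CUBIC))
d=np.vstack(D); print("dock rect",cv2.minAreaRect((d[:,:2]*1000).astype(np.float32)),d.min(0),d.max(0))
cv2.imwrite("pics/c.png",np.hstack(ims)[:,:,::-1])
print(bot.camera("wrist")["world_to_cam"])
```

```text
scene 493 [ 0.485  -0.1     0.1752] [ 0.5189 -0.0658  0.2332] top [ 0.5016 -0.0826  0.2297] ((501.20855712890625, -82.77334594726562), (26.317935943603516, 24.822248458862305), 50.83024215698242)
neck [ 0.5131 -0.0713  0.1337]
side 512 [ 0.4804 -0.1002  0.1751] [ 0.516  -0.0654  0.2333] top [ 0.4972 -0.0822  0.2301] ((498.0231628417969, -83.4909896850586), (27.830490112304688, 26.48756217956543), 59.00777816772461)
neck [ 0.4965 -0.0669  0.1341]
dock rect ((497.951416015625, -75.90233612060547), (177.8964080810547, 197.7292938232422), 10.399806022644043) [ 0.4095 -0.1591  0.006 ] [0.6    0.0374 0.0139]
[[ 0.3007  0.9537 -0.0001 -0.5503]
 [-0.9023  0.2845 -0.324   0.0418]
 [-0.309   0.0975  0.9461 -0.3821]
 [ 0.      0.      0.      1.    ]]
```

View pics/c.png

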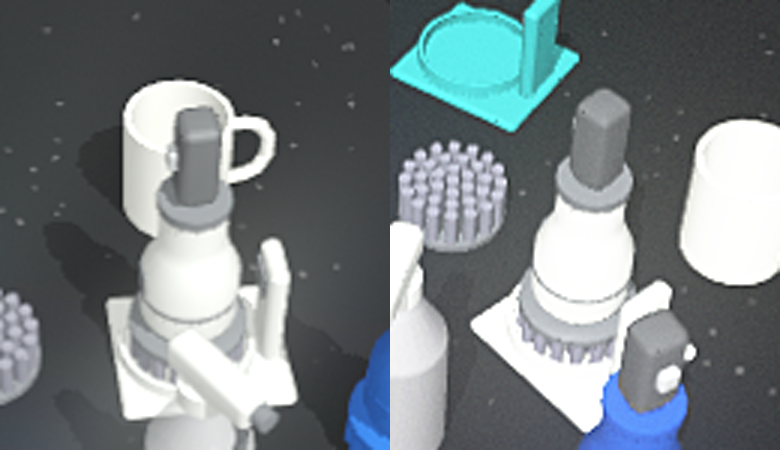

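The crop shows the white scrubber in the white dock. In the scene view its button is a light nub on the left grip face (crop 170,158), facing away from the spine. The blue ones are look-alikes. Moving to hover above it.

>>> {"fn": "play_rows", "kwargs": {"targets": [{"grip":0,"linear":[0,0,5],"delta_rot":[0,0,-0.14]},{"grip":0,"linear":[0,0,10],"delta_rot":[0,0,-0.28]},{"grip":0,"linear":[33.5,-60.8,10],"delta_rot":[0,0,-1.876]},{"grip":0,"linear":[33.5,-60.8,10],"delta_rot":[0,0,-1.876]},{"grip":0,"linear":[33.5,-60.8,10],"delta_rot":[0,0,-1.876]},{"grip":0,"linear":[33.5,-60.8,10],"delta_rot":[0,0,-1.876]},{"grip":0,"linear":[33.5,-60.8,10],"delta_rot":[0,0,-1.876]},{"grip":0,"linear":[33.5,-60.8,10],"delta_rot":[0,0,-1.876]},{"grip":0,"linear":[33.5,-60.8,10],"delta_rot":[0,0,-1.876]},{"grip":0,"linear":[33.5,-60.8,10],"delta_rot":[0,0,-1.876]}]}}

```text
time: 2.05
ee_pos: [0.3585, 0.1724, 0.3007]
tcp_rot: [180.0, -0.0, 77.4]
wrist_force: [2.0, 0.2, -0.4]
opening: 0.0852
grasp_force: 0.0
```

>>> {"fn": "play_rows", "kwargs": {"targets": [{"grip":0,"linear":[14.2,-25.8,0],"delta_rot":[0,0,-0.39]},{"grip":0,"linear":[14.2,-25.8,0],"delta_rot":[0,0,-0.39]},{"grip":0,"linear":[14.2,-25.8,0],"delta_rot":[0,0,-0.39]},{"grip":0,"linear":[14.2,-25.8,0],"delta_rot":[0,0,-0.39]},{"grip":0,"linear":[14.2,-25.8,0],"delta_rot":[0,0,-0.39]},{"grip":0,"linear":[14.2,-25.8,0],"delta_rot":[0,0,-0.39]},{"grip":0,"linear":[14.2,-25.8,0],"delta_rot":[0,0,-0.39]},{"grip":0,"linear":[14.2,-25.8,0],"delta_rot":[0,0,-0.39]}]}}

```text
time: 2.85
ee_pos: [0.5001, -0.0845, 0.2998]
tcp_rot: [-179.9, 0.0, 55.3]
wrist_force: [-0.8, 1.1, -0.2]
opening: 0.0853
grasp_force: 0.0
```

Run:
```python
from h import *
np.set_printoptions(precision=4,suppress=True)
p=bot.camera("wrist"); save(p,"d.png"); o=bot.get_obs(); print(o["ee_pos"],o["tcp_rot"],o["q"])
X=cloud(p,np.ones((480,640),bool))
b=X[(abs(X[:,0]-.50)<.05)&(abs(X[:,1]+.083)<.05)]
for lo,hi in [(.227,.24),(.195,.225),(.18,.195),(.155,.175)]:
    t=b[(b[:,2]>lo)&(b[:,2]<hi)]; print(lo,len(t),t.mean(0),cv2.minAreaRect((t[:,:2]*1000).astype(np.float32)))
for t in ["grip","button_face","scrubber","dock"]:
    for r in bot.pinpoint(p,t)[:3]: print(t,r["pixel"],r["conf"],pt(p,r["pixel"]))
print(p["range_z"][p["range_z"]>0].min())
```

```text
[ 0.4999 -0.0836  0.3003] [-179.9673    0.0014   55.3539] [ -9.503    2.6548  19.0275 106.403    0.0127 115.1431]
0.227 1565 [ 0.4979 -0.0839  0.231 ] ((497.22198486328125, -84.90162658691406), (28.162376403808594, 26.708953857421875), 58.02702713012695)
0.195 602 [ 0.5065 -0.0783  0.2103] ((502.46466064453125, -82.41545104980469), (20.72637176513672, 34.46165084838867), 49.92195510864258)
0.18 173 [ 0.5052 -0.0737  0.1875] ((503.4268798828125, -75.17522430419922), (7.005074977874756, 27.676006317138672), 57.57674789428711)
0.155 1295 [ 0.5025 -0.0756  0.1657] ((499.7402648925781, -79.80847930908203), (38.24205017089844, 49.72651672363281), 64.12928009033203)
grip [615.2, 57.6] 0.82 [ 0.7138 -0.0952  0.2149]
grip [349.1, 226.7] 0.71 [ 0.4923 -0.1562  0.0012]
grip [115.5, 82.4] 0.66 [0.451  0.0671 0.2155]
button_face [600.0, 86.7] 0.72 [ 0.7109 -0.1134  0.1929]
button_face [448.1, 192.9] 0.66 [ 0.6091 -0.1757  0.0365]
button_face [346.7, 231.6] 0.65 [ 0.4864 -0.1596  0.0019]
scrubber [500.8, 74.9] 0.82 [ 0.6972 -0.0889  0.0857]
scrubber [320.9, 180.9] 0.76 [ 0.5115 -0.0676  0.1414]
scrubber [195.9, 90.3] 0.68 [0.4622 0.0563 0.0987]
dock [518.9, 282.7] 0.57 [ 0.632  -0.3407  0.0114]
dock [345.5, 228.3] 0.49 [ 0.5138 -0.0942  0.2079]
0.07166884
```

View pics/d.png

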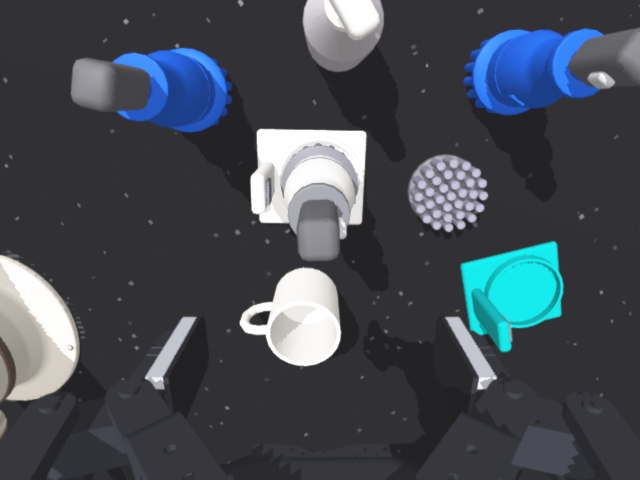

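The wrist view shows the white scrubber's grip at (318,240) with its button on the right side (343,225). The spine is on the left (262,188), so the button faces along tool y at a yaw of about -32°. Descending.

>>> {"fn": "play_rows", "kwargs": {"targets": [{"grip":0,"linear":[-0.15,0,0],"delta_rot":[0,0,0.045]},{"grip":0,"linear":[-0.15,0,-3],"delta_rot":[0,0,0.045]},{"grip":0,"linear":[-0.15,0,-6],"delta_rot":[0,0,0.045]},{"grip":0,"linear":[-0.15,0,-9],"delta_rot":[0,0,0.045]},{"grip":0,"linear":[-0.15,0,-11],"delta_rot":[0,0,0.045]},{"grip":0,"linear":[-0.15,0,-11.8],"delta_rot":[0,0,0.045]},{"grip":0,"linear":[-0.15,0,-11.8],"delta_rot":[0,0,0.045]}]}}

```text
time: 3.8
ee_pos: [0.4981, -0.0831, 0.1821]
tcp_rot: [-180.0, 0.0, 58.0]
wrist_force: [-0.2, 0.0, 0.2]
opening: 0.0854
grasp_force: 0.0
```

>>> {"fn": "play_rows", "kwargs": {"force": 30, "targets": [{"grip":90,"linear":[0,0,0],"delta_rot":[0,0,0]},{"grip":110,"linear":[0,0,0],"delta_rot":[0,0,0]},{"grip":125,"linear":[0,0,0],"delta_rot":[0,0,0]},{"grip":140,"linear":[0,0,0],"delta_rot":[0,0,0]},{"grip":255,"linear":[0,0,0],"delta_rot":[0,0,0]},{"grip":255,"linear":[0,0,0],"delta_rot":[0,0,0]},{"grip":255,"linear":[0,0,0],"delta_rot":[0,0,0]},{"grip":255,"linear":[0,0,0],"delta_rot":[0,0,0]}]}}

```text
time: 4.6
ee_pos: [0.4987, -0.0837, 0.1828]
tcp_rot: [180.0, -0.0, 58.0]
wrist_force: [-0.7, 0.0, 5.6]
opening: 0.0272
grasp_force: 32.6
```

>>> {"fn": "play_rows", "kwargs": {"targets": [{"grip":255,"linear":[0,0,1],"delta_rot":[0,0,0]},{"grip":255,"linear":[0,0,2],"delta_rot":[0,0,0]},{"grip":255,"linear":[0,0,3],"delta_rot":[0,0,0]},{"grip":255,"linear":[0,0,4],"delta_rot":[0,0,0]},{"grip":255,"linear":[0,0,5],"delta_rot":[0,0,0]},{"grip":255,"linear":[0,0,6],"delta_rot":[0,0,0]},{"grip":255,"linear":[0,0,7],"delta_rot":[0,0,0]},{"grip":255,"linear":[0,0,7],"delta_rot":[0,0,0]}]}}

```text
time: 5.4
ee_pos: [0.4991, -0.0838, 0.254]
tcp_rot: [179.9, -0.0, 58.0]
wrist_force: [0.1, 0.6, -5.9]
opening: 0.0273
grasp_force: 32.1
```

```bash
cat > chk.py <<'E'
from h import *
np.set_printoptions(precision=4,suppress=True)
def chk(n):
    p=bot.camera("side"); 
    X=cloud(p,np.ones((480,640),bool)); b=X[np.hypot(X[:,0]-.498,X[:,1]+.083)<.045]
    h=b[b[:,2]<.2]; 
    z=h[(h[:,2]>.1)&(h[:,2]<.2)]; print("collar-ish top hist",np.histogram(z[:,2],np.arange(.1,.201,.01)))
    im=p["color"][110:330,270:490]; cv2.imwrite("pics/"+n,cv2.resize(im,None,fx=2.5,fy=2.5)[:,:,::-1]); print(bot.get_obs()["wrist_force"],bot.get_obs()["ee_pos"],bot.get_obs()["opening"])
E
python3 -c "from chk import *;chk('e.png')"
```

```text
collar-ish top hist (array([ 89, 391,  53, 119, 124, 116, 144, 215, 169, 121]), array([0.1 , 0.11, 0.12, 0.13, 0.14, 0.15, 0.16, 0.17, 0.18, 0.19, 0.2 ]))
[ 0.0579 -0.6293 -6.033 ] [ 0.4989 -0.0838  0.2531] 0.02736199308086709
```

View pics/e.png

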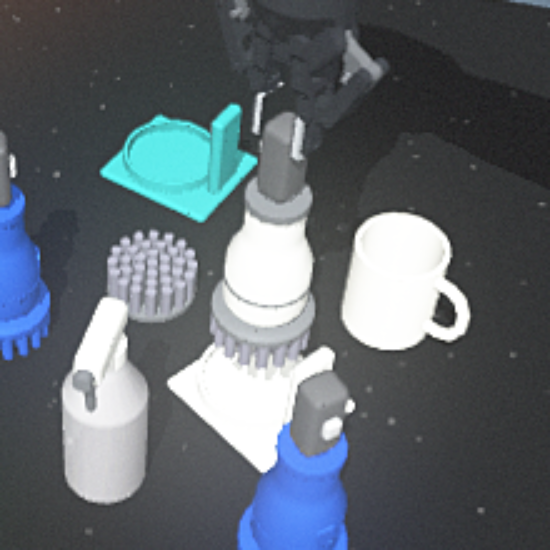

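The side view shows the whole scrubber rising, brush at crop (265,330) above the nest, with the handle still locked: the button wasn't released. Looking at the contact more closely.

Run:
```python
from h import *
a=bot.camera("wrist")["color"][200:480,120:520]; q=bot.camera("scene")["color"][70:250,285:435]
a=cv2.resize(a,(580,406)); 
q=cv2.resize(q,(220,264),interpolation=cv2.INTER_CUBIC)
o=np.zeros((406,800,3),np.uint8); o[:,:580]=a; o[:264,580:]=q
cv2.imwrite("pics/f.png",o[:,:,::-1])
```

```text
(no output)
```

View pics/f.png

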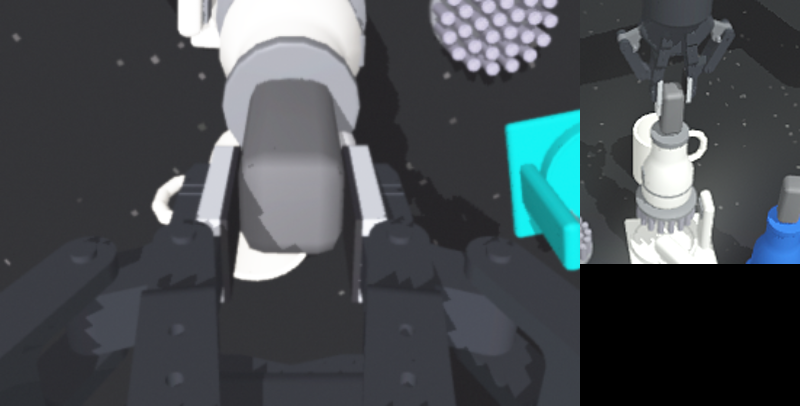

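Run:
```python
from h import *
np.set_printoptions(precision=4,suppress=True)
p=bot.camera("wrist"); q=lambda u,v:pt(p,(120+u/1.45,200+v/1.45))
for n,u,v in [("collar front",290,58),("collar L",240,75),("collar R",338,75),("grip front low",290,95),("grip front up",290,140),("top front",290,175),("top back",290,235),("pad L",225,175),("pad R",360,175),("padL tip",236,150),("padR tip",348,150)]: print(n,q(u,v))
print(bot.get_obs()["ee_pos"])
```

```text
collar front [ 0.5068 -0.0692  0.2334]
collar L [ 0.4884 -0.0651  0.2334]
collar R [ 0.5179 -0.0833  0.234 ]
grip front low [ 0.505  -0.0721  0.2585]
grip front up [ 0.5049 -0.0723  0.2885]
top front [ 0.5029 -0.0756  0.2998]
top back [ 0.494  -0.0898  0.3012]
pad L [ 0.4912 -0.0651  0.3045]
pad R [ 0.5184 -0.0824  0.304 ]
padL tip [ 0.4918 -0.0666  0.2901]
padR tip [ 0.5167 -0.0821  0.2903]
[ 0.4985 -0.0837  0.2518]
```

Run:
```python
from h import *
np.set_printoptions(precision=4,suppress=True)
print(bot.hold_point_z, [a for a in dir(bot) if a[0]!="_"])
o=bot.get_obs(); print(o["ee_pos"],o["wrist_force"])
e=np.array([.848,-.53]);n=np.array([.53,.848]); c=np.array([.4985,-.0837])
for cam in ["wrist","side","scene"]:
    p=bot.camera(cam); X=cloud(p,np.ones((480,640),bool))
    a=(X[:,:2]-c)@e; b=(X[:,:2]-c)@n; m=(abs(a)<.06)&(abs(b)<.045)
    for lo in np.arange(-60,60,8)/1000:
        s=m&(a>lo)&(a<lo+.008)&(X[:,2]>.235); 
        if s.sum()>3: print(cam,round(lo,3),s.sum(),"zmin/5/50/max",np.percentile(X[s,2],[0,5,50,100]))
```

```text
0.0187 ['PlanningError', 'camera', 'get_obs', 'hold_point_z', 'job_done', 'pinpoint', 'search_frame', 'trace']
[ 0.4985 -0.0837  0.2518] [ 0.6749  0.0862 -5.9811]
wrist -0.06 1759 zmin/5/50/max [0.3457 0.352  0.3631 0.37  ]
wrist -0.052 4473 zmin/5/50/max [0.3298 0.3384 0.3569 0.3697]
wrist -0.044 4793 zmin/5/50/max [0.3268 0.3347 0.3443 0.3611]
wrist -0.036 2051 zmin/5/50/max [0.3247 0.3281 0.3382 0.3416]
wrist -0.028 3118 zmin/5/50/max [0.2884 0.2975 0.3381 0.3724]
wrist -0.02 6286 zmin/5/50/max [0.2352 0.2936 0.3427 0.3732]
wrist -0.012 3932 zmin/5/50/max [0.2426 0.2584 0.3007 0.3724]
wrist -0.004 3606 zmin/5/50/max [0.2352 0.256  0.3007 0.3673]
wrist 0.004 4050 zmin/5/50/max [0.235  0.259  0.3008 0.3723]
wrist 0.012 6464 zmin/5/50/max [0.2351 0.2932 0.3419 0.3726]
wrist 0.02 2541 zmin/5/50/max [0.2897 0.297  0.3365 0.3722]
wrist 0.028 2448 zmin/5/50/max [0.3243 0.3284 0.3385 0.3448]
wrist 0.036 5105 zmin/5/50/max [0.3282 0.335  0.3461 0.3624]
wrist 0.044 3997 zmin/5/50/max [0.3325 0.3391 0.3573 0.3696]
wrist 0.052 1555 zmin/5/50/max [0.348  0.354  0.3638 0.37  ]
side -0.06 902 zm
[... 1078 characters left out ...]
5/50/max [0.3228 0.3318 0.4552 0.5512]
scene -0.028 478 zmin/5/50/max [0.2914 0.3089 0.4549 0.5525]
scene -0.02 690 zmin/5/50/max [0.235  0.2977 0.4331 0.5556]
scene -0.012 662 zmin/5/50/max [0.2353 0.2608 0.4445 0.5569]
scene -0.004 670 zmin/5/50/max [0.2352 0.257  0.4427 0.5559]
scene 0.004 639 zmin/5/50/max [0.235  0.2539 0.4407 0.548 ]
scene 0.012 710 zmin/5/50/max [0.235  0.2616 0.4303 0.5269]
scene 0.02 743 zmin/5/50/max [0.2674 0.2992 0.428  0.5309]
scene 0.028 635 zmin/5/50/max [0.2936 0.328  0.4526 0.5456]
scene 0.036 589 zmin/5/50/max [0.3263 0.34   0.4788 0.5606]
scene 0.044 284 zmin/5/50/max [0.3299 0.3416 0.3881 0.5603]
scene 0.052 145 zmin/5/50/max [0.345  0.3532 0.3801 0.5515]
```

All three cameras agree that the fingertips end about 38 mm above the reported TCP. The pads closed on the plain grip above the button. I'll set the scrubber back, then regrip 37 mm lower.

>>> {"fn": "play_rows", "kwargs": {"targets": [{"grip":255,"linear":[0,0,-2],"delta_rot":[0,0,0]},{"grip":255,"linear":[0,0,-4],"delta_rot":[0,0,0]},{"grip":255,"linear":[0,0,-5.5],"delta_rot":[0,0,0]},{"grip":255,"linear":[0,0,-6.3],"delta_rot":[0,0,0]},{"grip":255,"linear":[0,0,-6.8],"delta_rot":[0,0,0]},{"grip":255,"linear":[0,0,-6.9],"delta_rot":[0,0,0]},{"grip":255,"linear":[0,0,-6.9],"delta_rot":[0,0,0]}]}}

```text
time: 6.45
ee_pos: [0.4987, -0.0837, 0.1841]
tcp_rot: [180.0, -0.0, 58.0]
wrist_force: [-0.2, 0.2, -3.6]
opening: 0.0272
grasp_force: 32.3
```

>>> {"fn": "play_rows", "kwargs": {"targets": [{"grip":100,"linear":[0,0,0],"delta_rot":[0,0,0]},{"grip":0,"linear":[0,0,0],"delta_rot":[0,0,0]},{"grip":0,"linear":[0,0,0],"delta_rot":[0,0,0]},{"grip":0,"linear":[0,0,0],"delta_rot":[0,0,0]},{"grip":0,"linear":[0,0,0],"delta_rot":[0,0,0]}]}}

```text
time: 6.95
ee_pos: [0.4987, -0.0837, 0.1836]
tcp_rot: [180.0, -0.0, 58.0]
wrist_force: [1.2, -0.4, 0.2]
opening: 0.0854
grasp_force: 0.0
```

Run:
```python
from h import *
np.set_printoptions(precision=4,suppress=True)
p=bot.camera("wrist"); o=bot.get_obs(); print(o["ee_pos"],o["tcp_rot"],o["wrist_force"],o["time"])
X=cloud(p,np.ones((480,640),bool))
b=X[np.hypot(X[:,0]-.498,X[:,1]+.083)<.03]
t=b[(b[:,2]>.225)&(b[:,2]<.24)]; print(len(t),t.mean(0),t[:,2].max(),cv2.minAreaRect((t[:,:2]*1000).astype(np.float32)))
t=b[(b[:,2]>.16)&(b[:,2]<.17)]; print(np.median(t,0))
for lo in (.18,.2):
    t=b[(b[:,2]>lo)&(b[:,2]<lo+.02)]; l=cv2.fitLine((t[:,:2]*1000).astype(np.float32),cv2.DIST_HUBER,0,.01,.01).ravel(); print(len(t),np.degrees(np.arctan2(l[1],l[0])))
for c in ("scene","side"):
    p=bot.camera(c)
    X=cloud(p,np.ones((480,640),bool)); b=X[np.hypot(X[:,0]-.498,X[:,1]+.083)<.03]; t=b[(b[:,2]>.225)&(b[:,2]<.24)]; print(c,len(t),t.mean(0),cv2.minAreaRect((t[:,:2]*1000).astype(np.float32)))
```

```text
[ 0.4987 -0.0837  0.1835] [179.9861  -0.0039  57.9692] [-0.0689  1.2424  0.4139] 7.0
4967 [ 0.4986 -0.0821  0.2316] 0.23504143652512793 ((497.2620544433594, -84.34544372558594), (29.64739227294922, 28.189159393310547), 57.62114334106445)
[ 0.5062 -0.0731  0.166 ]
1009 -34.07109
1705 -46.87578
scene 166 [ 0.5025 -0.0811  0.23  ] ((501.1771240234375, -82.02439880371094), (30.677444458007812, 28.02727699279785), 57.46820831298828)
side 173 [ 0.4967 -0.0806  0.2306] ((497.33343505859375, -81.93437194824219), (30.056764602661133, 27.55213737487793), 63.915138244628906)
```

>>> {"fn": "play_rows", "kwargs": {"force": 30, "targets": [{"grip":0,"linear":[0,0,-2],"delta_rot":[0,0,0]},{"grip":0,"linear":[0,0,-3.5],"delta_rot":[0,0,0]},{"grip":0,"linear":[0,0,-3.9],"delta_rot":[0,0,0]},{"grip":100,"linear":[0,0,-3.9],"delta_rot":[0,0,0]},{"grip":120,"linear":[0,0,-3.9],"delta_rot":[0,0,0]},{"grip":140,"linear":[0,0,-3.9],"delta_rot":[0,0,0]},{"grip":255,"linear":[0,0,-3.9],"delta_rot":[0,0,0]},{"grip":255,"linear":[0,0,-3.9],"delta_rot":[0,0,0]},{"grip":255,"linear":[0,0,-3.9],"delta_rot":[0,0,0]},{"grip":255,"linear":[0,0,-3.9],"delta_rot":[0,0,0]}]}}

```text
time: 8.1
ee_pos: [0.4988, -0.0837, 0.1446]
tcp_rot: [180.0, -0.0, 58.0]
wrist_force: [1.3, 0.1, 0.9]
opening: 0.0282
grasp_force: 35.9
```

>>> {"fn": "play_rows", "kwargs": {"targets": [{"grip":255,"linear":[0,0,0.5],"delta_rot":[0,0,0]},{"grip":255,"linear":[0,0,1],"delta_rot":[0,0,0]},{"grip":255,"linear":[0,0,1.5],"delta_rot":[0,0,0]},{"grip":255,"linear":[0,0,1.5],"delta_rot":[0,0,0]}]}}

```text
time: 8.5
ee_pos: [0.4986, -0.0837, 0.1603]
tcp_rot: [180.0, -0.0, 58.0]
wrist_force: [-1.4, 0.6, 1.1]
opening: 0.0281
grasp_force: 36.2
```

The handle is sliding with no weight on the wrist. Continuing the pull.

>>> {"fn": "play_rows", "kwargs": {"targets": [{"grip":255,"linear":[0,0,1],"delta_rot":[0,0,0]},{"grip":255,"linear":[0,0,2],"delta_rot":[0,0,0]},{"grip":255,"linear":[0,0,3],"delta_rot":[0,0,0]},{"grip":255,"linear":[0,0,4],"delta_rot":[0,0,0]},{"grip":255,"linear":[0,0,5],"delta_rot":[0,0,0]},{"grip":255,"linear":[0,0,6],"delta_rot":[0,0,0]},{"grip":255,"linear":[0,0,7],"delta_rot":[0,0,0]},{"grip":255,"linear":[0,0,7.8],"delta_rot":[0,0,0]},{"grip":255,"linear":[0,0,8.15],"delta_rot":[0,0,0]},{"grip":255,"linear":[0,0,8.15],"delta_rot":[0,0,0]}]}}

```text
time: 9.5
ee_pos: [0.4989, -0.0837, 0.2414]
tcp_rot: [180.0, -0.0, 58.0]
wrist_force: [-0.7, 1.5, 0.5]
opening: 0.0277
grasp_force: 36.1
```

Run:
```python
from h import *
np.set_printoptions(precision=4,suppress=True)
p=bot.camera("wrist"); o=bot.get_obs(); print(o["ee_pos"],o["wrist_force"],o["time"])
X=cloud(p,np.ones((480,640),bool)); b=X[np.hypot(X[:,0]-.498,X[:,1]+.083)<.03]
for lo,hi in [(.155,.185),(.31,.335)]:
    t=b[(b[:,2]>lo)&(b[:,2]<hi)]; print(len(t),np.median(t,0))
```

```text
[ 0.4988 -0.0836  0.2412] [-0.0534  1.3779  1.298 ] 9.55
3337 [ 0.5031 -0.078   0.1661]
14210 [ 0.5012 -0.0779  0.326 ]
```

>>> {"fn": "play_rows", "kwargs": {"targets": [{"grip":255,"linear":[0,0,0.05],"delta_rot":[0,0,0]},{"grip":255,"linear":[0,0,0.1],"delta_rot":[0,0,0]},{"grip":255,"linear":[0,0,0.1],"delta_rot":[0,0,0]}]}}

```text
time: 9.85
ee_pos: [0.4986, -0.0837, 0.2416]
tcp_rot: [-180.0, 0.0, 58.0]
wrist_force: [2.1, -0.1, -3.0]
opening: 0.0279
grasp_force: 35.6
```

>>> {"fn": "play_rows", "kwargs": {"targets": [{"grip":130,"linear":[0,0,0],"delta_rot":[0,0,0]},{"grip":60,"linear":[0,0,0],"delta_rot":[0,0,0]},{"grip":0,"linear":[0,0,0],"delta_rot":[0,0,0]},{"grip":0,"linear":[0,0,0],"delta_rot":[0,0,0]},{"grip":0,"linear":[0,0,0],"delta_rot":[0,0,0]}]}}

```text
time: 10.35
ee_pos: [0.4986, -0.0837, 0.242]
tcp_rot: [180.0, -0.0, 58.0]
wrist_force: [0.5, -0.9, 0.4]
opening: 0.0858
grasp_force: 0.0
```

Run:
```python
from h import *
np.set_printoptions(precision=4,suppress=True)
p=bot.camera("wrist"); o=bot.get_obs(); print(o["ee_pos"],o["wrist_force"],o["time"])
X=cloud(p,np.ones((480,640),bool)); b=X[np.hypot(X[:,0]-.498,X[:,1]+.083)<.03]
for lo,hi in [(.155,.185),(.315,.335)]:
    t=b[(b[:,2]>lo)&(b[:,2]<hi)]; print(len(t),np.median(t,0))
save(p,"g.png")
```

```text
[ 0.4986 -0.0837  0.242 ] [ 0.0918  0.5416 -0.4423] 10.4
3313 [ 0.5031 -0.0778  0.1661]
8449 [ 0.5009 -0.0787  0.3274]
```

View pics/g.png

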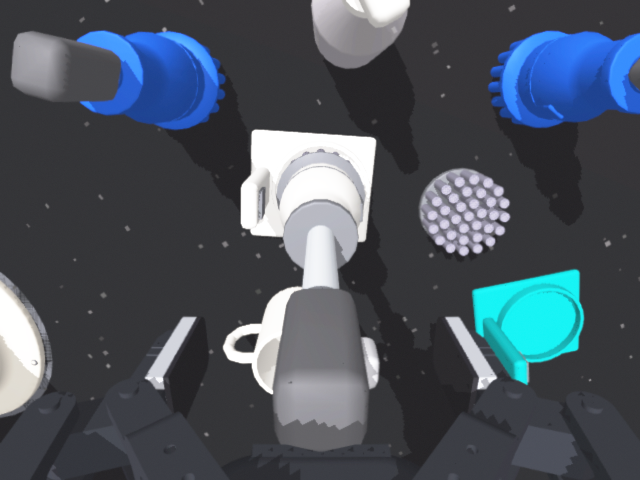

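The wrist view shows the handle extended with a bare stem (320,265) and the button sprung out at (372,362). I'll raise, turn 90°, and regrip across the plain faces.

>>> {"fn": "play_rows", "kwargs": {"targets": [{"grip":0,"linear":[0,0,4],"delta_rot":[0,0,0]},{"grip":0,"linear":[0,0,6.5],"delta_rot":[0,0,0]},{"grip":0,"linear":[0,0,6.5],"delta_rot":[0,0,0.145]},{"grip":0,"linear":[0,0,6.5],"delta_rot":[0,0,0.29]},{"grip":0,"linear":[0,0,6.5],"delta_rot":[0,0,0.435]},{"grip":0,"linear":[0,0,6.5],"delta_rot":[0,0,0.58]},{"grip":0,"linear":[0,0,6.5],"delta_rot":[0,0,0.725]},{"grip":0,"linear":[0,0,6.5],"delta_rot":[0,0,0.87]},{"grip":0,"linear":[0,0,6.5],"delta_rot":[0,0,1.015]},{"grip":0,"linear":[0,0,6.5],"delta_rot":[0,0,1.16]}]}}

```text
time: 11.4
ee_pos: [0.4986, -0.0837, 0.3069]
tcp_rot: [180.0, 0.0, 124.8]
wrist_force: [0.4, 0.3, -0.1]
opening: 0.0854
grasp_force: 0.0
```

>>> {"fn": "play_rows", "kwargs": {"targets": [{"grip":0,"linear":[0,0,0],"delta_rot":[0,0,0.145]},{"grip":0,"linear":[0,0,0],"delta_rot":[0,0,0.29]},{"grip":0,"linear":[0,0,0],"delta_rot":[0,0,0.411]},{"grip":0,"linear":[0,0,0],"delta_rot":[0,0,0.411]},{"grip":0,"linear":[0,0,-3],"delta_rot":[0,0,0.411]},{"grip":0,"linear":[0,0,-5.3],"delta_rot":[0,0,0.411]},{"grip":0,"linear":[0,0,-6],"delta_rot":[0,0,0.411]},{"grip":0,"linear":[0,0,-6],"delta_rot":[0,0,0.411]}]}}

```text
time: 12.2
ee_pos: [0.4981, -0.0836, 0.2464]
tcp_rot: [-180.0, -0.1, 147.9]
wrist_force: [0.6, 0.3, 0.9]
opening: 0.0854
grasp_force: 0.0
```

Run:
```python
from h import *
np.set_printoptions(precision=4,suppress=True)
p=bot.camera("wrist"); o=bot.get_obs(); print(o["ee_pos"],o["tcp_rot"],o["wrist_force"],o["time"])
X=cloud(p,np.ones((480,640),bool)); b=X[np.hypot(X[:,0]-.498,X[:,1]+.083)<.03]
t=b[(b[:,2]>.322)&(b[:,2]<.335)]; print(np.median(t,0),cv2.minAreaRect((t[:,:2]*1000).astype(np.float32)))
save(p,"i.png")
```

```text
[ 0.4985 -0.0837  0.2475] [179.9972   0.009  147.8897] [-0.2075  0.2423 -0.0345] 12.25
[ 0.4933 -0.0827  0.3279] ((496.1095886230469, -84.5480728149414), (30.14105796813965, 27.504047393798828), 56.51319122314453)
```

View pics/i.png

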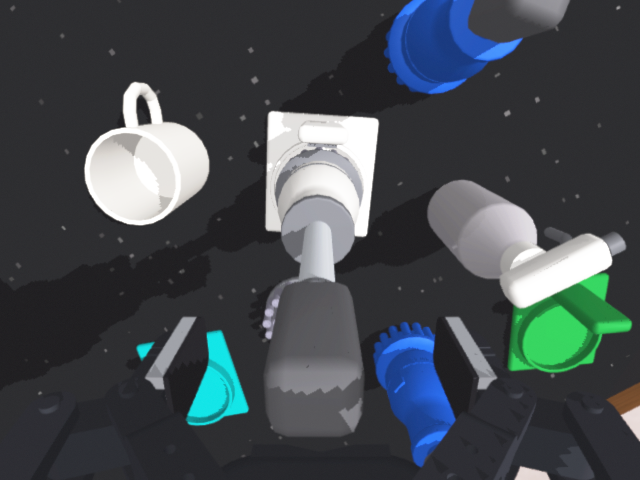

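The plain back face of the grip (315,340) sits between the pads, with the button on the far side. Gripping and lifting.

>>> {"fn": "play_rows", "kwargs": {"force": 40, "targets": [{"grip":100,"linear":[0,0,0],"delta_rot":[0,0,0]},{"grip":120,"linear":[0,0,0],"delta_rot":[0,0,0]},{"grip":140,"linear":[0,0,0],"delta_rot":[0,0,0]},{"grip":255,"linear":[0,0,0],"delta_rot":[0,0,0]},{"grip":255,"linear":[0,0,0],"delta_rot":[0,0,0]},{"grip":255,"linear":[0,0,0],"delta_rot":[0,0,0]},{"grip":255,"linear":[0,0,0],"delta_rot":[0,0,0]}]}}

```text
time: 12.95
ee_pos: [0.4985, -0.0839, 0.247]
tcp_rot: [-180.0, 0.0, 148.0]
wrist_force: [-0.9, -2.2, 0.7]
opening: 0.0295
grasp_force: 45.3
```

>>> {"fn": "play_rows", "kwargs": {"targets": [{"grip":255,"linear":[0,0,0.5],"delta_rot":[0,0,0]},{"grip":255,"linear":[0,0,1.2],"delta_rot":[0,0,0]},{"grip":255,"linear":[0,0,2.2],"delta_rot":[0,0,0]},{"grip":255,"linear":[0,0,3.2],"delta_rot":[0,0,0]},{"grip":255,"linear":[0,0,4.2],"delta_rot":[0,0,0]},{"grip":255,"linear":[0,0,5],"delta_rot":[0,0,0]},{"grip":255,"linear":[0,0,5],"delta_rot":[0,0,0]},{"grip":255,"linear":[0,0,5],"delta_rot":[0,0,0]},{"grip":255,"linear":[0,0,5],"delta_rot":[0,0,0]},{"grip":255,"linear":[0,0,5],"delta_rot":[0,0,0]}]}}

```text
time: 13.95
ee_pos: [0.4984, -0.0836, 0.2964]
tcp_rot: [-180.0, -0.0, 148.0]
wrist_force: [-0.2, 0.3, -5.5]
opening: 0.0296
grasp_force: 44.5
```

Run:
```python
from h import *
np.set_printoptions(precision=4,suppress=True)
p=bot.camera("wrist"); o=bot.get_obs(); print(o["ee_pos"],o["wrist_force"],o["time"],o["opening"])
X=cloud(p,np.ones((480,640),bool)); b=X[np.hypot(X[:,0]-.498,X[:,1]+.083)<.03]
for lo,hi in [(.2,.225),(.37,.385)]:
    t=b[(b[:,2]>lo)&(b[:,2]<hi)]; print(len(t),np.median(t,0))
q=bot.camera("side")["color"][60:340,230:500]; cv2.imwrite("pics/j.png",cv2.resize(q,None,fx=2,fy=2)[:,:,::-1])
```

```text
[ 0.4984 -0.0837  0.2965] [-0.3982 -0.4574 -5.3498] 14.0 0.02928709137101958
3088 [ 0.4903 -0.0775  0.215 ]
10682 [ 0.4942 -0.0807  0.377 ]
```

View pics/j.png

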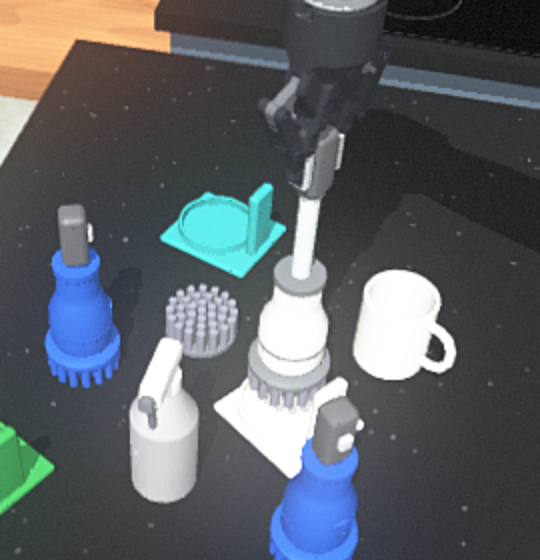

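The side view shows the extended scrubber hanging upright, brush (288,380) clear of the dock (280,430), with the bystanders in place. Collar rose 49 mm along with the grip, so it's locked.

```bash
python3 -c "
from workcell import bot
print(bot.job_done())"
```

```text
the job is handed in; nothing more can be done
None
```

The handle is out and locked at its second stop, and the gripper is holding the scrubber upright by the plain grip faces, about 50 mm above its docked position. The job was handed in at about 14 s; the result didn't say whether it passed. My first grip missed the button and briefly lifted the scrubber out of the dock, so I set it back and regripped lower.

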